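# Stir the polishing media and latch the polisher's lid

### The job

Take the stirring rod from its pot and stir the chunky polishing pieces in the yellow polisher's bowl, going right round with the rod until every piece has clearly shifted from where it lay, and keep them all in the bowl. Stand the rod back in its pot, then swing the orange lid over without slamming it and press it fully home past its spring catch, so that it stays shut. Keep the gripper's fingers off the pieces and leave the other things on the bench where they are.

Things in the scene. Friction and masses are not known exactly. Their poses are not given: they have to be found in the camera images.
- polisher: Media polisher, fixed to the bench: yellow base 240 x 170 x 40 mm, black round bowl, orange hinged lid. Origin under the bowl's centre at bench height, z up. The lid's hinge is on its +x side (x = +95 mm), the spring catch on its -x side (x = -99 mm); aluminium cheeks at both reach 116 mm high. It stands with the hinge roughly to the robot's left, the catch to the right
- bowl (a point): Centre of the bowl's inner floor, 45 mm above the bench. The bowl is round: inner radius 62 mm, wall 6 mm, rim 109 mm above the bench, open at the top while the lid is open. Axes as the polisher's
- lid (a joint): Lid angle, rad: 0 = fully shut, up to 2.2 open; starts leaning back beyond upright. The hinge is stiff (0.3 N m): the lid stays where it is left. Closing, its steel nose meets the catch's spring roller at about 0.11 rad and rests there; about 12 N straight down on the red pad pushes the roller aside, the nose passes it at about 0.05 rad, and the lid goes home to 0 and stays
- lid_pad (a point): Centre of the red 44 x 44 mm pad on the outer (top) face of the lid's front tab: press it shut here. Shut, it is 123 mm above the bench. Axes as those of point lid_hinge; seen from there it lies at x = -200 mm, z = +11 mm
- lid_hinge (a point): Middle of the lid's hinge axis (its y axis), 112 mm above the bench; axes turn with the lid and equal the polisher's when shut. In these axes the lid runs along -x with its underside at z = 0: a disc 144 mm across, 8 mm thick, centred at x = -95 mm, then a tab 50 mm wide, 10 mm thick, to x = -230 mm. The steel nose hangs 26 mm below the tab at x = -185 mm. +z is the outer face
- rod: Stirring rod, 90 g, standing upright in the pot: pale wooden shaft 16 mm in diameter from its foot to 142 mm, then a blue square grip 22 x 22 mm from 140 to 202 mm. Origin at the centre of the foot (lower end), z along the rod towards the grip, x and y square to the grip's faces
- rod_grip (a point): Point on the rod's axis in the blue grip, 170 mm above the foot: take it here
- pot: Dark steel square pot for the rod, fixed, 46 x 46 mm outside, 36 x 36 mm inside, 80 mm high, floor 5 mm thick. Origin at the centre of its underside
- bead1: Chunky white ceramic polishing piece in the bowl, a short cylinder of 28 mm diameter and 22 mm height, 30 g, standing on the bowl's floor. Origin at the centre of one end face. The six lie in a loose ring against the wall and leave the middle of the bowl free; glazed, they slide easily before a rod led round about 40 mm from the bowl's centre
- bead2: Chunky green ceramic polishing piece in the bowl, a short cylinder of 28 mm diameter and 22 mm height, 30 g, standing on the bowl's floor. Origin at the centre of one end face. The six lie in a loose ring against the wall and leave the middle of the bowl free; glazed, they slide easily before a rod led round about 40 mm from the bowl's centre
- bead3: Chunky white ceramic polishing piece in the bowl, a short cylinder of 28 mm diameter and 22 mm height, 30 g, standing on the bowl's floor. Origin at the centre of one end face. The six lie in a loose ring against the wall and leave the middle of the bowl free; glazed, they slide easily before a rod led round about 40 mm from the bowl's centre
- bead4: Chunky green ceramic polishing piece in the bowl, a short cylinder of 28 mm diameter and 22 mm height, 30 g, standing on the bowl's floor. Origin at the centre of one end face. The six lie in a loose ring against the wall and leave the middle of the bowl free; glazed, they slide easily before a rod led round about 40 mm from the bowl's centre
- bead5: Chunky white ceramic polishing piece in the bowl, a short cylinder of 28 mm diameter and 22 mm height, 30 g, standing on the bowl's floor. Origin at the centre of one end face. The six lie in a loose ring against the wall and leave the middle of the bowl free; glazed, they slide easily before a rod led round about 40 mm from the bowl's centre
- bead6: Chunky green ceramic polishing piece in the bowl, a short cylinder of 28 mm diameter and 22 mm height, 30 g, standing on the bowl's floor. Origin at the centre of one end face. The six lie in a loose ring against the wall and leave the middle of the bowl free; glazed, they slide easily before a rod led round about 40 mm from the bowl's centre
- ice_screw: Ice screw, steel tube 150 mm long with a black hanger, lying on the bench. Not part of the job, leave it alone. Origin at its underside
- oil: Oil bottle with red cap, 48 mm diameter, 120 mm high, standing. Not part of the job, leave it alone. Origin at its underside
- spanner: Steel spanner 160 mm long, lying. Not part of the job, leave it alone. Origin at its underside
- brush: Brush 170 mm long, lying. Not part of the job, leave it alone. Origin at its underside
- carton: Cardboard carton 120 x 80 x 50 mm. Not part of the job, leave it alone. Origin at its underside
- mug: Blue mug, 76 mm diameter, 85 mm high. Not part of the job, leave it alone. Origin at its underside

How it is judged:
On the way, in this order (a step that is already met when the one before it is completed fails the run):
1. with the rod's foot in the bowl, every one of the six pieces has come to lie more than 12 mm from where it started (horizontal distance between rod and polisher below 0.062 m and height (world z) of rod below 0.09 m and distance of each of bead1, bead2, bead3, bead4, bead5, bead6 from where it was at the start of the episode above 0.012 m), for 0.2 s.
2. the rod stands in its pot again, let go, with the lid not yet shut (x of rod in the frame of pot between -0.022 and 0.022 m and y of rod in the frame of pot between -0.022 and 0.022 m and z of rod in the frame of pot between -0.01 and 0.03 m and contact force between the fingers and rod below 0.2 N and value of joint lid above 0.2 rad), for 0.2 s.
At the end, for the whole second after the job is handed in: The lid is shut past its catch (lid angle below 0.025 rad), the rod's foot is in its pot (within 22 mm of its centre, less than 30 mm above its underside) and at rest, and all six pieces are in the bowl, below its rim (value of joint lid below 0.025 rad and x of rod in the frame of pot between -0.022 and 0.022 m and y of rod in the frame of pot between -0.022 and 0.022 m and z of rod in the frame of pot between -0.01 and 0.03 m and linear speed of rod below 0.03 m/s and horizontal distance between each of bead1, bead2, bead3, bead4, bead5, bead6 and polisher below 0.064 m and height (world z) of each of bead1, bead2, bead3, bead4, bead5, bead6 below 0.1 m); the robot touches nothing.
It fails at once if the lid is slammed (swings shut faster than 4 rad/s while more than 0.15 rad open) (velocity of joint lid below -4 rad/s and value of joint lid above 0.15 rad).
It fails at once if the fingers touch a polishing piece (contact force between the fingers and bead1 above 0.5 N or contact force between the fingers and bead2 above 0.5 N or contact force between the fingers and bead3 above 0.5 N or contact force between the fingers and bead4 above 0.5 N or contact force between the fingers and bead5 above 0.5 N or contact force between the fingers and bead6 above 0.5 N).
It fails at once if a thing that is not part of the job is moved by more than 30 mm (distance of any of ice_screw, oil, spanner, brush, carton, mug from where it was at the start of the episode above 0.03 m).
It also fails if it takes over 72 s, if anything falls off the work surface, if the arm or the gripper's body presses on something with over 40 N, if the wrist force passes 120 N, or if a joint passes its speed limit or range.

### The arm

A 7-joint arm with a two-finger parallel gripper is mounted at the origin on the work surface. World frame = base frame: x ahead of the robot, y to its left, z up, the work surface at z = 0. Lengths are in m, angles in rad, forces in N, time in s.
With the tool pointing down it reaches from about 0.4 to 0.85 m from the base axis. Payload 10.4 kg.
Tool frame: the origin (TCP) lies between the finger pads; the fingertips stand manip.tip_extent ahead of it and the grasp point (between the pads) lies 6 mm ahead of it (manip.tip_extent is the distance from the TCP to the fingertips, in m); z points along the fingers, y is the line along which they close (so a half turn about z gives the same grasp; the last joint's range is limited). The gripper opens to 85 mm and grips with 20 to 120 N. Pads are 22 mm wide; open, the fingers measure 114 mm over their backs; the gripper's body (76 mm by 85 mm) begins 54 mm behind the grasp point. The pads swing forward as they close: fully open they stand 13 mm farther back than shut.
Start: joints at [1.265, 0.332, -0.065, 1.46, 0.022, 1.35, -0.088], TCP at [0.174, -0.6, 0.256] pointing down, gripper open.
Joint ranges: [-2.6, 2.6], [-0.5, 2.12], [-1.47, 1.34], [0.16, 2.42], [-1.27, 4.41], [0.06, 2.06], [-2.6, 2.6]. Speed limits (rad/s): [2.22, 2.22, 2.79, 2.79, 3.14, 3.14, 3.14].

### API

Orientations are given as a unit quaternion [x, y, z, w].
In Python, from workcell import get_obs, optics, workorder, manip gives the robot as it stands.
- The arm moves only by the tool jog_arm, never from a script. Its argument "increments" is a list of rows, each a list of 7 numbers: the shift along the tool's x, y, z in m, then the turn, a rotation vector about the tool's x, y, z in rad, then the opening, from -1 (shut) to 1 (fully open). A call has 1 to 5 rows; each row is the pose to reach, as a shift and turn from the pose commanded when the call began, along the tool's axes at that moment; what a row does not reach only later rows make up. A row lasts 1/12 s, in which the tool goes at most 41.7 mm and 7.16 degrees, less where a joint would pass 70% of its speed; a pose out of reach is approached as far as the arm can. A call with a gripper value outside its range is refused whole. The fingers move at their own pace and stop on an object; "grip_force" is the grip in N (left out, the last holds). Time passes only in rows, so rows that repeat a pose let the fingers close. It gives the time, the measured TCP pose, the force, the opening and the grip force at its end, in the units of the state.
- get_obs(): the state, without advancing time (a new reading comes with each control period).
- optics.camera(name): name is "scene" or "top"; returns a dict with "color" (480x640x3 uint8, red, green, blue), "depth" (480x640 float32, m along the optical axis (not along the pixel's ray), 0 where there is no reading), "K" (3x3 intrinsics, pixels), "k1" (the pictures are not rectified: a ray, as slopes to the right and down, at radius r is drawn at 1 + k1 r^2 times it, then the intrinsics apply), "R" (3x3) and "t" (3): a world point X has camera coordinates R X + t. Camera axes: x right, y down, z forward; pixel columns grow to the right and rows downward; lengths in m; the calibration is good to about 2 mm. A picture is of the moment at which its call begins.
- workorder.hand_in(): hands the job in; it is judged then, once.
The state is a dict: "clock": time; "joint_pos": joint angles; "joint_velocities": joint speeds; "tau": joint torques, N m; "position": TCP position; "ee_rot": TCP orientation; "ft_force": force on the tool from outside, world axes, zero at the start; "torque": the same for the moment, N m; "grip_width": opening from 0.0 (shut) to 1.0 (fully open); "grasp_force": force on a finger pad.
Only numpy, scipy, OpenCV 4.12 (cv2) and the standard library are available. Lean on these libraries where they do the work, as an engineer would, in place of code of your own. Each camera call takes 0.05 s, during which the arm holds its last target. There are 200 camera calls.

## Working session

There is one attempt and no reset: what is moved stays moved. The work goes in short steps, Python scripts to look and compute and a tool call to move; the robot and the scene stay as the last step left them, time stands still between calls to the robot, and variables do not carry over. Pictures are saved under pics/ and viewed, at most 10 in all, crops included, and the job is handed in when it is done.

Besides the shell and the picture viewer there is one more tool, called after "Call:" by a JSON object that holds its "method" and its "body", one argument or row to a line. jog_arm: Moves the arm, as the interface text tells. Its arguments: {"type":"object","properties":{"increments":{"type":"array"},"grip_force":{"type":"number"}},"required":["increments"]}

```bash
mkdir -p pics
cat > h.py <<'E'
import numpy as np, cv2
from workcell import get_obs, optics, workorder, manip
def cam(n): return optics.camera(n)
def cloud(c):
    K=c["K"]; h,w=c["depth"].shape
    u,v=np.meshgrid(np.arange(w),np.arange(h))
    x=(u-K[0,2])/K[0,0]; y=(v-K[1,2])/K[1,1]
    xu,yu=x.copy(),y.copy()
    for _ in range(10):
        f=1+c["k1"]*(xu**2+yu**2); xu=x/f; yu=y/f
    d=c["depth"]; P=np.stack([xu*d,yu*d,d],-1)
    return (P-c["t"])@c["R"]   # R^T (P-t)
def save(n,img): cv2.imwrite("pics/"+n,img[:,:,::-1])
E
python3 - <<'E'
from h import *
o=get_obs(); print({k:np.round(v,3) for k,v in o.items()}, manip.tip_extent)
for n in("scene","top"):
    c=cam(n); save(n+"0.png",c["color"]); np.savez(n+"0.npz",**c); print(n,-c["R"].T@c["t"],c["k1"])
E
```

```text
{'clock': np.float64(0.0), 'joint_pos': array([ 1.265,  0.333, -0.065,  1.461,  0.022,  1.35 , -0.088]), 'joint_velocities': array([ 0.001, -0.001, -0.002,  0.001, -0.002,  0.   ,  0.001]), 'tau': array([ 0.0000e+00, -6.2543e+01,  5.0000e-02, -3.9161e+01,  1.6000e-02,
        1.0000e-02, -0.0000e+00]), 'position': array([ 0.174, -0.6  ,  0.256]), 'ee_rot': array([ 0.99 ,  0.141, -0.   , -0.001]), 'ft_force': array([ 0.656,  1.219, -1.33 ]), 'torque': array([-0.004, -0.038,  0.011]), 'grasp_force': np.float64(0.0), 'grip_width': np.float64(0.996)} 0.025
scene [ 1.03047384 -0.55516137  0.90463245] -0.019264963204342334
top [0.3523984  0.08068276 1.03983632] -0.061522918172136246
```

View pics/top0.png

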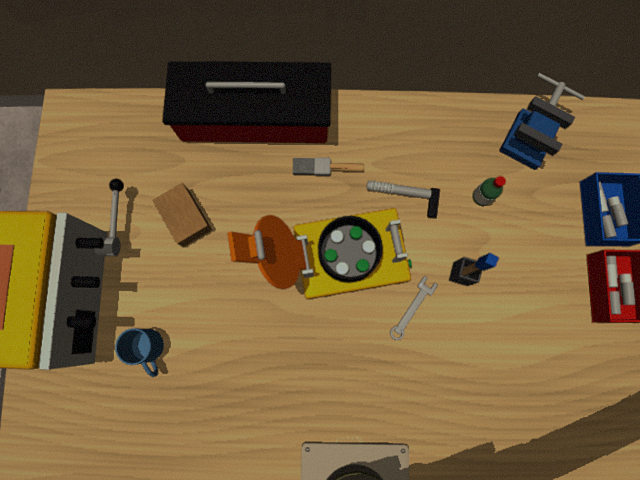

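View pics/scene0.png

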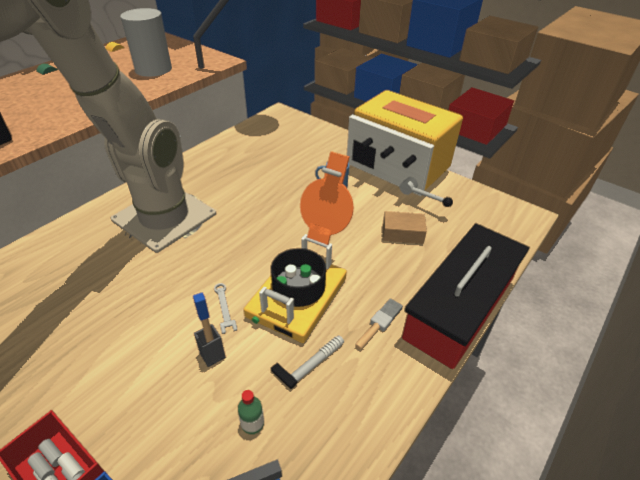

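The top view shows the bowl at about (350,248), with the hinge at (304,256), the catch at (398,240), the lid tab at (240,246), the pot at (465,271) and the blue grip at (488,261). The spanner is at (412,308) and the oil bottle at (487,191). Next I'll measure these.

Run:
```python
from h import *
for n in("top","scene"):
    c=dict(np.load(n+"0.npz")); P=cloud(c); hsv=cv2.cvtColor(c["color"],cv2.COLOR_RGB2HSV); H,S,V=[hsv[...,i].astype(int) for i in range(3)]
    ok=(c["depth"]>0); X,Y,Z=P[...,0],P[...,1],P[...,2]
    if n=="top":
        print("bench z",np.median(Z[330:400,200:300]))
    reg=ok&(X>.3)&(X<.75)&(Y>-.35)&(Y<.35)
    # bowl rim
    m=reg&(V<70)&(Z>.10)&(Z<.115)&(abs(Y-.06)<.12)
    q=P[m]; 
    if len(q)>10:
        A=np.c_[2*q[:,:2],np.ones(len(q))]; s=np.linalg.lstsq(A,(q[:,:2]**2).sum(1),rcond=None)[0]
        print(n,"rim fit",s[:2],np.sqrt(s[2]+s[:2]@s[:2]),len(q),np.median(q[:,2]))
    # blue grip
    m=reg&(H>105)&(H<125)&(S>150)&(V>60)&(Z>.10)&(Y<0)
    q=P[m]; print("grip",len(q),q.mean(0),q.min(0),q.max(0))
    # top face of grip
    t=q[q[:,2]>q[:,2].max()-.006]; print(" top",len(t),t.mean(0), cv2.minAreaRect((t[:,:2]*1000).astype(np.float32)))
    m=reg&(Z>.07)&(Z<.09)&(V<80)&(Y<-.1); q=P[m]
    if len(q)>5: print("pot rim",len(q),q.mean(0),cv2.minAreaRect((q[:,:2]*1000).astype(np.float32)))
    # yellow base
    m=reg&(H>20)&(H<32)&(S>180)&(V>120)&(Z>.033)&(Z<.047); q=P[m]
    print("base",len(q),cv2.minAreaRect((q[:,:2]*1000).astype(np.float32)))
    for nm,mm in(("green",(H>50)&(H<85)&(S>100)),("white",(S<50)&(V>150))):
        m=reg&mm&(Z>.055)&(Z<.08)&(abs(Y-.06)<.08)&(X>.4)
        k,l,st,ce=cv2.connectedComponentsWithStats(m.astype(np.uint8))
        for i in range(1,k):
            if st[i,4]>15: print(nm,st[i,4],np.round(ce[i]),np.round(P[l==i].mean(0),4))
    m=reg&(H<14)&(S>150)&(V>80)&(Z>.1)&(Y>.05); q=P[m]; print("lid",len(q),q.min(0),q.max(0)); np.save(n+"lid.npy",q)
    mq=q.mean(0); u,s,vt=np.linalg.svd(q-mq,full_matrices=False); print(" plane",mq,vt[2],s/np.sqrt(len(q)))
```

```text
bench z -0.00028740344644147335
top rim fit [0.52499128 0.02168707] 0.06497487429959559 619 0.10797012288977692
grip 111 [ 0.48876141 -0.23810778  0.20655343] [ 0.47748532 -0.24988988  0.20036308] [ 0.50001625 -0.22624964  0.21072082]
 top 94 [ 0.48908804 -0.23853344  0.2071677 ] ((489.37213134765625, -238.72976684570312), (19.32256317138672, 18.569049835205078), 62.70613479614258)
pot rim 417 [ 0.57584056 -0.26487435  0.07939177] ((578.7322387695312, -269.7622375488281), (44.91229248046875, 234.12149047851562), 72.87876892089844)
base 3115 ((528.6917724609375, 10.624618530273438), (168.31039428710938, 236.91871643066406), 10.938679695129395)
green 119 [356. 232.] [0.5672 0.0038 0.0656]
green 124 [331. 255.] [0.5158 0.0581 0.0662]
green 107 [362. 265.] [ 0.4949 -0.0094  0.0663]
white 97 [337. 236.] [0.5587 0.0453 0.0666]
white 30 [365. 246.] [ 0.5375 -0.0162  0.0665]
white 102 [342. 268.] [0.4885 0.0336 0.0664]
lid 2795 [0.42908241 0.11091561 0.11053016] [0.56825891 0.2330503  0.31305587]
 plane [0.49562602 0.1661316  0.21122244] [ 0.16388855 -0.85424755  0.49335754] [0.05876496 0.03
[... 235 characters left out ...]
.49372293 -0.24136834  0.20741812] ((493.3520812988281, -240.87435913085938), (18.032283782958984, 22.487545013427734), 62.51424789428711)
pot rim 153 [ 0.50865317 -0.25189257  0.07664921] ((584.4256591796875, -272.37652587890625), (43.2984619140625, 238.85137939453125), 72.4563980102539)
base 0 ((0.0, 0.0), (0.0, 0.0), 0.0)
green 100 [305. 269.] [0.5203 0.0574 0.0654]
green 46 [282. 279.] [ 0.4991 -0.0084  0.0682]
white 73 [290. 269.] [0.4912 0.0329 0.0676]
white 57 [313. 278.] [0.5575 0.0449 0.0681]
lid 2952 [0.43229684 0.11151413 0.11574451] [0.5720423  0.23080237 0.31518969]
 plane [0.50262131 0.16520695 0.20603033] [-0.16503877  0.85614079 -0.48967863] [0.05378489 0.03256649 0.00208355]
```

```bash
cat >> h.py <<'E'
from scipy.spatial.transform import Rotation as Ro
def go(*targets):
    """targets: (x,y,z,yaw_deg of tool x) -> increments from the present pose in tool axes, tool pointing down"""
    o=get_obs(); R=Ro.from_quat(o["ee_rot"]); p=o["position"]
    print("t",round(float(o["clock"]),2),"p",np.round(p,4),"yaw",np.round(np.degrees(np.arctan2(*R.as_matrix()[[1,0],[0,0]])),1),"F",np.round(o["ft_force"],1),"w",round(float(o["grip_width"]),3),"gf",round(float(o["grasp_force"]),1),"q",np.round(o["joint_pos"],2))
    for T in targets:
        Rt=Ro.from_euler("z",T[3],degrees=True)*Ro.from_euler("x",180,degrees=True)
        print(np.round(np.r_[R.inv().apply(np.array(T[:3])-p),(R.inv()*Rt).as_rotvec()],4).tolist())
E
python3 - <<'E'
from h import *
go((.491,-.24,.285,62.6))
E
```

```text
t 0.1 p [ 0.1743 -0.5999  0.2556] yaw 16.2 F [ 1.  -0.1  0.2] w 0.999 gf 0.0 q [ 1.27  0.33 -0.06  1.46  0.02  1.35 -0.09]
[0.4045, -0.2572, -0.0291, -0.0012, -0.0005, -0.8097]
```

Call:
{"method": "jog_arm", "body": {
  "increments": [
    [0.03, -0.02, -0.015, 0, 0, -0.12, 1],
    [0.06, -0.04, -0.03, 0, 0, -0.24, 1],
    [0.095, -0.06, -0.03, 0, 0, -0.36, 1],
    [0.13, -0.08, -0.03, 0, 0, -0.48, 1],
    [0.165, -0.1, -0.03, 0, 0, -0.6, 1]
  ]
}}

```text
clock: 0.52
position: [0.3058, -0.4565, 0.2864]
ee_rot: [0.903, 0.43, -0.0, 0.0]
ft_force: [0.6, -0.9, -0.0]
grip_width: 1.001
grasp_force: 0.0
```

Run:
```python
from h import *
go((.491,-.24,.285,62.6))
```

```text
t 0.52 p [ 0.3058 -0.4565  0.2864] yaw 50.9 F [ 0.6 -0.9 -0. ] w 1.001 gf 0.0 q [ 1.12  0.16 -0.25  1.61  0.04  1.37  0.18]
[0.2848, 0.0071, 0.0013, 0.0, 0.0003, -0.2042]
```

Call:
{"method": "jog_arm", "body": {
  "increments": [
    [0.04, 0.001, 0, 0, 0, -0.05, 1],
    [0.08, 0.002, 0, 0, 0, -0.1, 1],
    [0.12, 0.003, 0, 0, 0, -0.15, 1],
    [0.16, 0.004, 0, 0, 0, -0.2, 1],
    [0.2, 0.005, 0, 0, 0, -0.204, 1]
  ]
}}

```text
clock: 0.93
position: [0.4366, -0.3051, 0.2862]
ee_rot: [0.855, 0.518, -0.0, 0.0]
ft_force: [1.1, -0.2, 0.8]
grip_width: 1.0
grasp_force: 0.0
```

Run:
```python
from h import *
go((.491,-.24,.285,62.6))
for n in("scene","top"):
    c=cam(n); save(n+"1.png",c["color"]); np.savez(n+"1.npz",**c)
a=cv2.imread("pics/scene1.png")[200:440,120:440]; b=cv2.imread("pics/top1.png")[150:330,380:620]
cv2.imwrite("pics/m1.png",np.hstack([cv2.resize(a,(533,400)),cv2.resize(b,(267,200)).repeat(2,0)[:400]]))
```

```text
t 0.93 p [ 0.4366 -0.3051  0.2862] yaw 62.4 F [ 1.1 -0.2  0.8] w 1.0 gf 0.0 q [ 0.91  0.14 -0.42  1.64  0.06  1.37 -0.  ]
[0.0829, 0.0182, 0.0012, -0.0001, 0.0002, -0.0028]
```

View pics/m1.png

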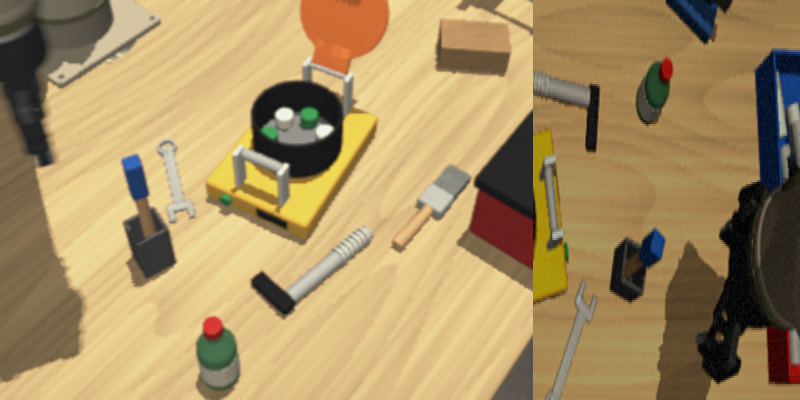

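Scene crop: the pot and the upright rod are clear. In the top crop the open gripper is at right, short of the rod. Now to go over the rod and down.

Call:
{"method": "jog_arm", "body": {
  "increments": [
    [0.028, 0.006, 0, 0, 0, 0, 1],
    [0.056, 0.012, 0, 0, 0, 0, 1],
    [0.083, 0.018, 0, 0, 0, 0, 1],
    [0.083, 0.018, 0.02, 0, 0, 0, 1],
    [0.083, 0.018, 0.045, 0, 0, 0, 1]
  ]
}}

```text
clock: 1.45
position: [0.4923, -0.2402, 0.2422]
ee_rot: [0.855, 0.519, 0.001, 0.001]
ft_force: [-0.5, -0.9, 0.1]
grip_width: 0.999
grasp_force: 0.0
```

Call:
{"method": "jog_arm", "body": {
  "increments": [
    [0, 0, 0.025, 0, 0, 0, 1],
    [0, 0, 0.045, 0, 0, 0, 1],
    [0, 0, 0.06, 0, 0, 0, 1],
    [0, 0, 0.06, 0, 0, 0, 1]
  ]
}}

```text
clock: 1.78
position: [0.4884, -0.2412, 0.1778]
ee_rot: [0.856, 0.517, -0.001, -0.002]
ft_force: [-0.5, 0.3, -0.8]
grip_width: 1.001
grasp_force: 0.0
```

Run:
```python
from h import *
go((.491,-.24,.181,62.6))
for n in("scene","top"):
    c=cam(n); np.savez(n+"2.npz",**c); save(n+"2.png",c["color"])
a=cv2.imread("pics/scene2.png")[220:400,120:300]; b=cv2.imread("pics/top2.png")[210:310,430:530]
cv2.imwrite("pics/m2.png",np.hstack([cv2.resize(a,(400,400)),cv2.resize(b,(400,400))]))
```

```text
t 1.78 p [ 0.4884 -0.2412  0.1778] yaw 62.3 F [-0.5  0.3 -0.8] w 1.001 gf 0.0 q [ 0.79  0.26 -0.48  1.75  0.13  1.17 -0.21]
[0.0023, 0.0017, -0.0032, -0.0056, -0.0, -0.006]
```

View pics/m2.png

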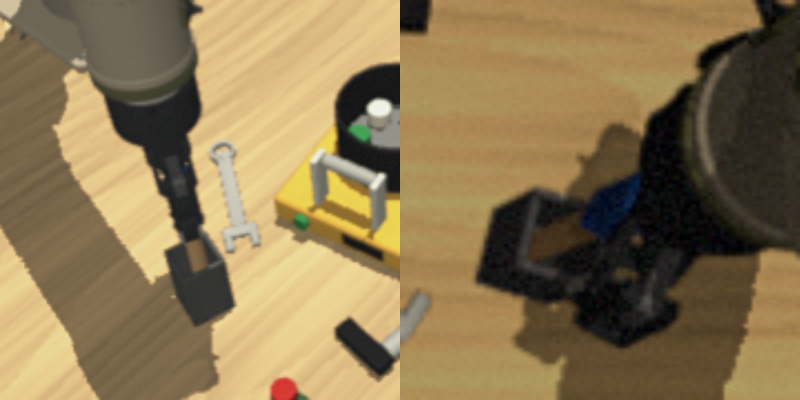

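Both fingers straddle the blue grip, and the pot is seen below it. Closing.

Call:
{"method": "jog_arm", "body": {
  "increments": [
    [0, 0, -0.003, 0, 0, 0, 0],
    [0, 0, -0.003, 0, 0, 0, -0.4],
    [0, 0, -0.003, 0, 0, 0, -0.6],
    [0, 0, -0.003, 0, 0, 0, -1],
    [0, 0, -0.003, 0, 0, 0, -1]
  ],
  "grip_force": 60
}}

```text
clock: 2.3
position: [0.4905, -0.2418, 0.1847]
ee_rot: [0.856, 0.517, 0.0, 0.0]
ft_force: [-1.1, 0.7, 0.7]
grip_width: 0.3
grasp_force: 0.1
```

Call:
{"method": "jog_arm", "body": {
  "increments": [
    [0, 0, 0, 0, 0, 0, -1],
    [0, 0, 0, 0, 0, 0, -1],
    [0, 0, 0, 0, 0, 0, -1],
    [0, 0, 0, 0, 0, 0, -1]
  ]
}}

```text
clock: 2.63
position: [0.4904, -0.2417, 0.1848]
ee_rot: [0.856, 0.517, -0.0, 0.0]
ft_force: [-1.7, 1.3, 5.7]
grip_width: 0.252
grasp_force: 58.4
```

Run:
```python
from h import *
go((.491,-.24,.181,62.6))
```

```text
t 2.63 p [ 0.4904 -0.2417  0.1848] yaw 62.3 F [-1.7  1.3  5.7] w 0.252 gf 58.4 q [ 0.79  0.25 -0.48  1.74  0.12  1.18 -0.2 ]
[0.0018, -0.0003, 0.0038, 0.0002, 0.0002, -0.0057]
```

Call:
{"method": "jog_arm", "body": {
  "increments": [
    [0, 0, -0.02, 0, 0, 0, -1],
    [0, 0, -0.05, 0, 0, 0, -1],
    [0, 0, -0.085, 0, 0, 0, -1],
    [0, 0, -0.115, 0, 0, 0, -1],
    [0, 0, -0.135, 0, 0, 0, -1]
  ]
}}

```text
clock: 3.05
position: [0.4909, -0.2418, 0.3224]
ee_rot: [0.856, 0.517, 0.001, 0.001]
ft_force: [0.8, 1.4, -1.1]
grip_width: 0.248
grasp_force: 58.8
```

Run:
```python
from h import *
go((.5275,.0197,.319,62.3))
for n in("scene","top"):
    c=cam(n); P=cloud(c); np.savez(n+"3.npz",**c); save(n+"3.png",c["color"])
    hsv=cv2.cvtColor(c["color"],cv2.COLOR_RGB2HSV); H,S,V=[hsv[...,i].astype(int) for i in range(3)]
    m=(abs(P[...,0]-.49)<.025)&(abs(P[...,1]+.24)<.025)&(P[...,2]>.12)&(P[...,2]<.285)&(H>5)&(H<25)&(S>60)
    q=P[m]; print(n,len(q))
    if len(q): print(q.min(0),q.max(0),q.mean(0),[np.round(q[abs(q[:,2]-z)<.015].mean(0),4) for z in(.16,.2,.24)])
    # pot rim now empty
    m=(abs(P[...,0]-.495)<.05)&(abs(P[...,1]+.245)<.05)&(P[...,2]>.074)&(P[...,2]<.086)
    r=P[m]; print("pot",len(r),cv2.minAreaRect((r[:,:2]*1000).astype(np.float32)) if len(r) else 0)
a=cv2.imread("pics/scene3.png")[180:400,120:340]; b=cv2.imread("pics/top3.png")[210:310,430:530]
cv2.imwrite("pics/m3.png",np.hstack([cv2.resize(a,(400,400)),cv2.resize(b,(400,400))]))
```

```text
t 3.05 p [ 0.4909 -0.2418  0.3224] yaw 62.3 F [ 0.8  1.4 -1.1] w 0.248 gf 58.8 q [ 0.8   0.16 -0.48  1.55  0.08  1.45 -0.17]
[0.2485, -0.0892, 0.0031, 0.003, 0.0001, -0.0004]
scene 333
[ 0.48829155 -0.2478523   0.1421895 ] [ 0.50202583 -0.23144027  0.27884024] [ 0.4971916  -0.24236569  0.21434288] [array([ 0.4973, -0.2423,  0.1603]), array([ 0.4972, -0.2424,  0.201 ]), array([ 0.4972, -0.2425,  0.24  ])]
pot 206 ((490.0274963378906, -241.79539489746094), (44.386016845703125, 47.753929138183594), 74.12042236328125)
top 209
[ 0.48383524 -0.24537441  0.14729291] [ 0.49885749 -0.23166281  0.27396234] [ 0.49049757 -0.23564508  0.21514775] [array([ 0.4909, -0.2354,  0.1614]), array([ 0.4909, -0.2357,  0.2001]), array([ 0.4903, -0.2358,  0.2407])]
pot 185 ((487.97222900390625, -241.82835388183594), (45.501224517822266, 44.97502517700195), 73.71334075927734)
```

View pics/m3.png

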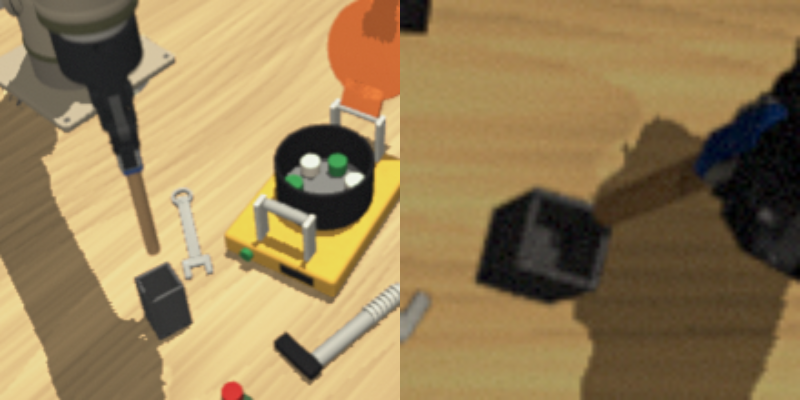

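The rod hangs vertical and is clear of the empty pot. Moving over the bowl.

Call:
{"method": "jog_arm", "body": {
  "increments": [
    [0.025, -0.009, 0, 0, 0, 0, -1],
    [0.06, -0.022, 0, 0, 0, 0, -1],
    [0.097, -0.035, 0, 0, 0, 0, -1],
    [0.134, -0.048, 0, 0, 0, 0, -1],
    [0.17, -0.061, 0, 0, 0, 0, -1]
  ]
}}

```text
clock: 3.57
position: [0.515, -0.061, 0.3181]
ee_rot: [0.856, 0.517, -0.0, -0.0]
ft_force: [0.5, 0.7, -0.4]
grip_width: 0.251
grasp_force: 58.8
```

Call:
{"method": "jog_arm", "body": {
  "increments": [
    [0.033, -0.012, 0, 0, 0, 0, -1],
    [0.06, -0.022, 0, 0, 0, 0, -1],
    [0.0785, -0.028, 0, 0, 0, 0, -1],
    [0.0785, -0.028, 0, 0, 0, 0, -1]
  ]
}}

```text
clock: 3.9
position: [0.5268, 0.0249, 0.3183]
ee_rot: [0.854, 0.52, 0.0, -0.001]
ft_force: [-0.6, 0.4, -1.6]
grip_width: 0.253
grasp_force: 58.8
```

Run:
```python
from h import *
go((.5275,.0197,.231,62.3))
for n in("scene","top"):
    c=cam(n); P=cloud(c); np.savez(n+"4.npz",**c); save(n+"4.png",c["color"])
    hsv=cv2.cvtColor(c["color"],cv2.COLOR_RGB2HSV); H,S,V=[hsv[...,i].astype(int) for i in range(3)]
    q=P[(abs(P[...,0]-.53)<.03)&(abs(P[...,1]-.02)<.03)&(P[...,2]>.12)&(P[...,2]<.29)&(H>5)&(H<25)&(S>60)]
    print(n,len(q),q.mean(0),q.min(0))
a=cv2.imread("pics/scene4.png")[180:340,220:380]; b=cv2.imread("pics/top4.png")[180:310,290:420]
cv2.imwrite("pics/m4.png",np.hstack([cv2.resize(a,(400,400)),cv2.resize(b,(400,400))]))
```

```text
t 3.9 p [0.5268 0.0249 0.3183] yaw 62.7 F [-0.6  0.4 -1.6] w 0.253 gf 58.8 q [ 0.5   0.15 -0.69  1.59  0.09  1.44 -0.68]
[-0.0044, 0.0031, 0.0873, -0.0017, -0.0011, 0.0064]
scene 314 [0.53098679 0.02284031 0.2125817 ] [0.51660347 0.01364168 0.13606075]<stdin>:7: RuntimeWarning: Mean of empty slice.
  ret = um.true_divide(
Traceback (most recent call last):
ValueError: zero-size array to reduction operation minimum which has no identity
```

Call:
{"method": "jog_arm", "body": {
  "increments": [
    [-0.002, 0, 0.02, 0, 0, 0, -1],
    [-0.002, 0, 0.045, 0, 0, 0, -1],
    [-0.002, 0, 0.07, 0, 0, 0, -1],
    [-0.002, 0, 0.087, 0, 0, 0, -1],
    [-0.002, 0, 0.087, 0, 0, 0, -1]
  ]
}}

```text
clock: 4.42
position: [0.5242, 0.0158, 0.2281]
ee_rot: [0.857, 0.516, -0.003, -0.002]
ft_force: [-0.3, -1.3, -1.9]
grip_width: 0.251
grasp_force: 58.6
```

Run:
```python
from h import *
go((.5265,.018,.231,62.3))
for n in("scene","top"):
    c=cam(n); P=cloud(c); np.savez(n+"4.npz",**c); save(n+"4.png",c["color"])
a=cv2.imread("pics/scene4.png")[180:340,220:380]; b=cv2.imread("pics/top4.png")[180:310,290:420]
cv2.imwrite("pics/m4.png",np.hstack([cv2.resize(a,(400,400)),cv2.resize(b,(400,400))]))
```

```text
t 4.42 p [0.5242 0.0158 0.2281] yaw 62.1 F [-0.3 -1.3 -1.9] w 0.251 gf 58.6 q [ 0.5   0.2  -0.68  1.73  0.13  1.27 -0.7 ]
[0.003, 0.001, -0.0029, -0.0055, 0.0033, -0.0029]
```

View pics/m4.png

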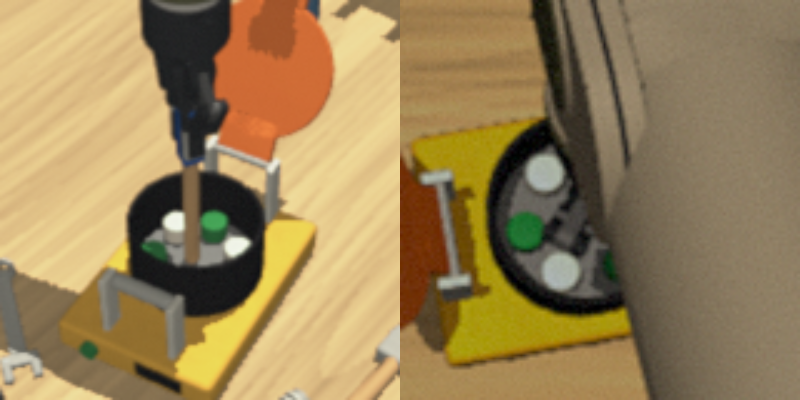

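The rod's foot is in the middle of the bowl among the pieces. Starting the stir.

Call:
{"method": "jog_arm", "body": {
  "increments": [
    [0.008, 0, -0.001, 0, 0, 0, -1],
    [0.02, 0, -0.001, 0, 0, 0, -1],
    [0.026, 0.007, -0.001, 0, 0, 0, -1],
    [0.0295, 0.017, -0.001, 0, 0, 0, -1],
    [0.0285, 0.0285, -0.001, 0, 0, 0, -1]
  ]
}}

```text
clock: 4.93
position: [0.5654, 0.0302, 0.234]
ee_rot: [0.856, 0.518, -0.0, 0.0]
ft_force: [-2.5, -1.5, -1.3]
grip_width: 0.246
grasp_force: 58.9
```

Call:
{"method": "jog_arm", "body": {
  "increments": [
    [-0.008, 0.006, 0, 0, 0, 0, -1],
    [-0.018, 0.01, 0, 0, 0, 0, -1],
    [-0.028, 0.0115, 0, 0, 0, 0, -1],
    [-0.039, 0.01, 0, 0, 0, 0, -1],
    [-0.048, 0.006, 0, 0, 0, 0, -1]
  ]
}}

```text
clock: 5.35
position: [0.5477, -0.0168, 0.2336]
ee_rot: [0.856, 0.516, 0.001, 0.0]
ft_force: [0.0, 0.3, -1.3]
grip_width: 0.251
grasp_force: 59.6
```

Run:
```python
from h import *
go((.5265,.018,.231,62.3))
```

```text
t 5.35 p [ 0.5477 -0.0168  0.2336] yaw 62.2 F [ 0.   0.3 -1.3] w 0.251 gf 59.6 q [ 0.52  0.24 -0.66  1.67  0.15  1.28 -0.65]
[0.0209, -0.035, 0.0026, 0.001, -0.0012, -0.0019]
```

Call:
{"method": "jog_arm", "body": {
  "increments": [
    [-0.0085, -0.0065, 0.002, 0, 0, 0, -1],
    [-0.0145, -0.0145, 0.002, 0, 0, 0, -1],
    [-0.0185, -0.024, 0.002, 0, 0, 0, -1],
    [-0.02, -0.0345, 0.002, 0, 0, 0, -1],
    [-0.0185, -0.045, 0.002, 0, 0, 0, -1]
  ]
}}

```text
clock: 5.77
position: [0.4982, -0.0113, 0.2315]
ee_rot: [0.856, 0.517, -0.0, 0.001]
ft_force: [2.7, 0.6, 0.1]
grip_width: 0.248
grasp_force: 59.9
```

Call:
{"method": "jog_arm", "body": {
  "increments": [
    [0.004, -0.0095, 0, 0, 0, 0, -1],
    [0.0105, -0.018, 0, 0, 0, 0, -1],
    [0.0185, -0.024, 0, 0, 0, 0, -1],
    [0.028, -0.028, 0, 0, 0, 0, -1],
    [0.0385, -0.0295, 0, 0, 0, 0, -1]
  ]
}}

```text
clock: 6.18
position: [0.4948, 0.0351, 0.2338]
ee_rot: [0.856, 0.516, 0.004, 0.005]
ft_force: [11.8, -10.2, -1.0]
grip_width: 0.249
grasp_force: 75.3
```

Call:
{"method": "jog_arm", "body": {
  "increments": [
    [0.0105, 0.0015, 0, 0, 0, 0, -1],
    [0.02, 0.0055, 0, 0, 0, 0, -1],
    [0.028, 0.0115, 0, 0, 0, 0, -1],
    [0.0345, 0.02, 0, 0, 0, 0, -1],
    [0.0385, 0.0295, 0, 0, 0, 0, -1]
  ]
}}

```text
clock: 6.6
position: [0.535, 0.0577, 0.2313]
ee_rot: [0.856, 0.517, -0.001, 0.0]
ft_force: [0.7, 0.5, -1.2]
grip_width: 0.255
grasp_force: 59.4
```

Run:
```python
from h import *
go((.5265,.018,.231,62.3))
for n in("scene","top"):
    c=cam(n); P=cloud(c); np.savez(n+"5.npz",**c); save(n+"5.png",c["color"])
a=cv2.imread("pics/scene5.png")[180:340,220:380]; b=cv2.imread("pics/top5.png")[180:310,290:420]
cv2.imwrite("pics/m5.png",np.hstack([cv2.resize(a,(400,400)),cv2.resize(b,(400,400))]))
```

```text
t 6.6 p [0.535  0.0577 0.2313] yaw 62.3 F [ 0.7  0.5 -1.2] w 0.255 gf 59.4 q [ 0.44  0.23 -0.72  1.7   0.16  1.28 -0.8 ]
[-0.0391, 0.0109, 0.0003, 0.0001, 0.0016, 0.0003]
```

View pics/m5.png

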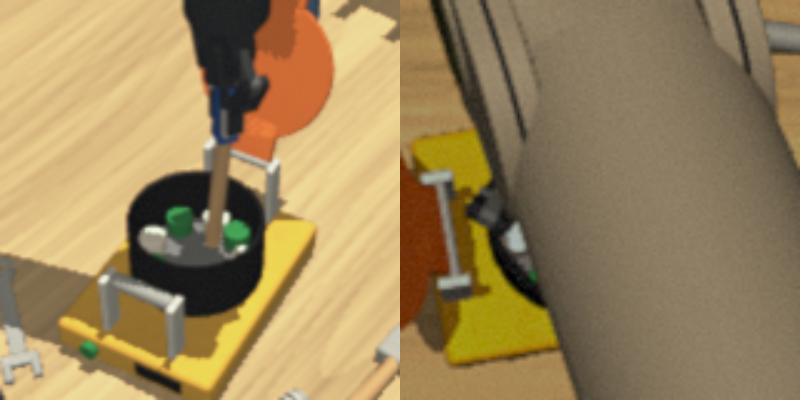

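Scene crop: the rod is at (215,240), still vertical. The pieces are spread round and inside the bowl. Continuing round.

Call:
{"method": "jog_arm", "body": {
  "increments": [
    [0.0015, 0.0105, 0, 0, 0, 0, -1],
    [0, 0.021, 0, 0, 0, 0, -1],
    [-0.004, 0.0305, 0, 0, 0, 0, -1],
    [-0.0105, 0.0385, 0, 0, 0, 0, -1],
    [-0.0185, 0.045, 0, 0, 0, 0, -1]
  ]
}}

```text
clock: 7.12
position: [0.567, 0.0187, 0.2311]
ee_rot: [0.856, 0.517, 0.0, -0.0]
ft_force: [0.6, 1.0, -1.8]
grip_width: 0.249
grasp_force: 59.5
```

Call:
{"method": "jog_arm", "body": {
  "increments": [
    [-0.0095, 0.004, 0, 0, 0, 0, -1],
    [-0.02, 0.0055, 0, 0, 0, 0, -1],
    [-0.0305, 0.004, 0, 0, 0, 0, -1],
    [-0.04, 0, 0, 0, 0, 0, -1],
    [-0.0485, -0.0065, 0, 0, 0, 0, -1]
  ]
}}

```text
clock: 7.53
position: [0.5372, -0.0208, 0.2314]
ee_rot: [0.856, 0.517, 0.0, 0.0]
ft_force: [0.8, 1.8, -0.5]
grip_width: 0.246
grasp_force: 59.6
```

```bash
cat > beads.py <<'E'
from h import *
def beads(n,c,ctr):
    P=cloud(c); hsv=cv2.cvtColor(c["color"],cv2.COLOR_RGB2HSV); H,S,V=[hsv[...,i].astype(int) for i in range(3)]
    reg=(np.hypot(P[...,0]-ctr[0],P[...,1]-ctr[1])<.062)&(P[...,2]>.05)&(P[...,2]<.1)
    for nm,mm in(("green",(H>50)&(H<85)&(S>100)),("white",(S<60)&(V>140))):
        k,l,st,ce=cv2.connectedComponentsWithStats((reg&mm).astype(np.uint8))
        for i in range(1,k):
            if st[i,4]>10:
                q=P[l==i]; print(n,nm,st[i,4],np.round(ce[i]),"c",np.round((q.mean(0)-[*ctr,0])*1000),"top z",np.round(np.percentile(q[:,2],95),3))
C={"top":(.525,.0217),"scene":(.5299,.0177)}
E
python3 - <<'E'
from beads import *
go((.5265,.018,.231,62.3))
for n in C: print("start"); beads(n,dict(np.load(n+"0.npz")),C[n])
for n in C:
    c=cam(n); np.savez(n+"6.npz",**c); save(n+"6.png",c["color"]); beads(n,c,C[n])
a=cv2.imread("pics/scene6.png")[230:320,250:340]; b=cv2.imread("pics/top6.png")[190:300,300:410]
cv2.imwrite("pics/m6.png",np.hstack([cv2.resize(a,(400,400)),cv2.resize(b,(400,400))]))
E
```

```text
t 7.53 p [ 0.5372 -0.0208  0.2314] yaw 62.2 F [ 0.8  1.8 -0.5] w 0.246 gf 59.6 q [ 0.56  0.22 -0.68  1.7   0.14  1.27 -0.64]
[0.0293, -0.0276, 0.0004, 0.0003, -0.0002, -0.0014]
start
top green 117 [356. 233.] c [ 42. -18.  66.] top z 0.069
top green 124 [331. 255.] c [-9. 36. 66.] top z 0.069
top green 119 [362. 265.] c [-30. -32.  66.] top z 0.069
top white 105 [337. 236.] c [34. 24. 67.] top z 0.069
top white 104 [368. 246.] c [ 12. -45.  67.] top z 0.07
top white 110 [342. 268.] c [-37.  12.  66.] top z 0.07
start
scene green 106 [305. 270.] c [-8. 38. 64.] top z 0.07
scene green 46 [282. 279.] c [-31. -26.  68.] top z 0.071
scene white 92 [290. 270.] c [-37.  14.  65.] top z 0.071
scene white 57 [313. 278.] c [28. 27. 68.] top z 0.071
top green 132 [329. 241.] c [23. 40. 66.] top z 0.07
top green 111 [368. 261.] c [-20. -44.  66.] top z 0.069
top green 103 [339. 269.] c [-39.  19.  67.] top z 0.069
top white 107 [344. 230.] c [47.  8. 66.] top z 0.07
top white 94 [328. 255.] c [-10.  41.  66.] top z 0.069
top white 101 [356. 270.] c [-41. -19.  66.] top z 0.07
scene green 70 [293. 268.] c [-37.  23.  64.] top z 0.07
scene green 94 [315. 274.] c [22. 41. 66.] top z 0.071
scene white 96 [306. 268.] c [-10.  43.  65.] top z 0.071
scene white 59 [279. 275.] c [-47. -18.  67.] top z 0.07
```

View pics/m6.png

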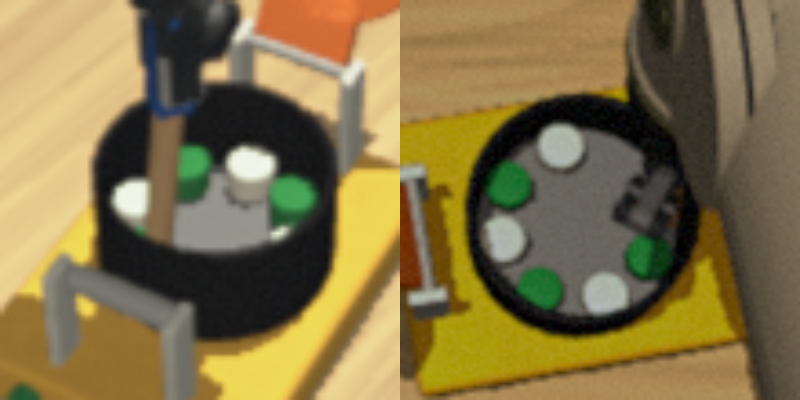

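Every piece has shifted: the smallest displacement is about 15 mm whichever way the pieces are matched. All six stand in the bowl. I'll dwell, move inward, then lift.

Call:
{"method": "jog_arm", "body": {
  "increments": [
    [0.006, -0.006, 0, 0, 0, 0, -1],
    [0.012, -0.012, 0, 0, 0, 0, -1],
    [0.012, -0.012, 0, 0, 0, 0, -1],
    [0.012, -0.012, 0, 0, 0, 0, -1],
    [0.012, -0.012, 0, 0, 0, 0, -1]
  ]
}}

```text
clock: 8.05
position: [0.5332, -0.0034, 0.2313]
ee_rot: [0.856, 0.517, 0.0, 0.0]
ft_force: [0.5, -0.1, -1.1]
grip_width: 0.249
grasp_force: 59.6
```

Call:
{"method": "jog_arm", "body": {
  "increments": [
    [0, 0, -0.02, 0, 0, 0, -1],
    [0, 0, -0.045, 0, 0, 0, -1],
    [0, 0, -0.075, 0, 0, 0, -1],
    [0, 0, -0.092, 0, 0, 0, -1],
    [0, 0, -0.092, 0, 0, 0, -1]
  ]
}}

```text
clock: 8.47
position: [0.5345, -0.0036, 0.3272]
ee_rot: [0.856, 0.517, 0.002, 0.002]
ft_force: [0.9, -0.2, -1.0]
grip_width: 0.248
grasp_force: 59.6
```

Run:
```python
from h import *
go((.4900,-.2417,.323,62.3))
```

```text
t 8.47 p [ 0.5345 -0.0036  0.3272] yaw 62.3 F [ 0.9 -0.2 -1. ] w 0.248 gf 59.6 q [ 0.55  0.16 -0.7   1.56  0.1   1.46 -0.64]
[-0.2315, 0.0714, 0.0041, 0.0053, -0.0023, -0.0007]
```

Call:
{"method": "jog_arm", "body": {
  "increments": [
    [-0.025, 0.008, 0, 0, 0, 0, -1],
    [-0.06, 0.019, 0, 0, 0, 0, -1],
    [-0.095, 0.029, 0, 0, 0, 0, -1],
    [-0.13, 0.04, 0, 0, 0, 0, -1],
    [-0.165, 0.051, 0, 0, 0, 0, -1]
  ]
}}

```text
clock: 8.88
position: [0.5006, -0.1753, 0.3225]
ee_rot: [0.856, 0.517, -0.0, -0.0]
ft_force: [1.6, 0.5, -1.2]
grip_width: 0.249
grasp_force: 59.6
```

Call:
{"method": "jog_arm", "body": {
  "increments": [
    [-0.03, 0.009, 0, 0, 0, 0, -1],
    [-0.05, 0.015, 0, 0, 0, 0, -1],
    [-0.066, 0.02, 0, 0, 0, 0, -1],
    [-0.066, 0.02, 0, 0, 0, 0, -1],
    [-0.066, 0.02, 0, 0, 0, 0, -1]
  ]
}}

```text
clock: 9.3
position: [0.4879, -0.242, 0.3222]
ee_rot: [0.856, 0.516, -0.0, -0.001]
ft_force: [0.1, -0.1, -1.9]
grip_width: 0.253
grasp_force: 59.5
```

Run:
```python
from h import *
go((.4900,-.2417,.188,62.3))
for n in("scene","top"):
    c=cam(n); P=cloud(c)
    hsv=cv2.cvtColor(c["color"],cv2.COLOR_RGB2HSV); H,S,V=[hsv[...,i].astype(int) for i in range(3)]
    m=(abs(P[...,0]-.49)<.025)&(abs(P[...,1]+.24)<.025)&(P[...,2]>.12)&(P[...,2]<.285)&(H>5)&(H<25)&(S>60)
    q=P[m]; print(n,len(q))
    if len(q): print(q.min(0),q.mean(0),[np.round(q[abs(q[:,2]-z)<.015].mean(0),4) for z in(.16,.2,.24)])
```

```text
t 9.3 p [ 0.4879 -0.242   0.3222] yaw 62.2 F [ 0.1 -0.1 -1.9] w 0.253 gf 59.5 q [ 0.83  0.16 -0.51  1.55  0.08  1.45 -0.17]
[0.0012, 0.0019, 0.1342, -0.0014, -0.0002, -0.0025]
scene 385
[ 0.47922739 -0.26204362  0.1440044 ] [ 0.49028924 -0.25183405  0.21598229] [array([ 0.4879, -0.2564,  0.1609]), array([ 0.4897, -0.2532,  0.2003]), array([ 0.4911, -0.2498,  0.2404])]
top 183
[ 0.47497147 -0.25631571  0.1457268 ] [ 0.48173682 -0.24481383  0.2080472 ] [array([ 0.4796, -0.2486,  0.1611]), array([ 0.4817, -0.2453,  0.2003]), array([ 0.483 , -0.2424,  0.2397])]
```

The rod has slipped in the pads by about 0.09 rad about tool y. I'll turn the tool to bring the rod upright, then check it.

Call:
{"method": "jog_arm", "body": {
  "increments": [
    [0, 0.001, 0, 0, 0.03, 0, -1],
    [0.001, 0.001, 0, 0, 0.06, 0, -1],
    [0.001, 0.001, 0, 0, 0.092, 0, -1],
    [0.001, 0.001, 0, 0, 0.092, 0, -1],
    [0.001, 0.001, 0, 0, 0.092, 0, -1]
  ]
}}

```text
clock: 9.82
position: [0.4898, -0.2403, 0.3232]
ee_rot: [0.855, 0.517, 0.039, -0.024]
ft_force: [-0.7, -0.9, -1.0]
grip_width: 0.253
grasp_force: 59.5
```

Run:
```python
from h import *
go((.4900,-.2417,.188,62.3))
p=get_obs()["position"]; R=Ro.from_quat(get_obs()["ee_rot"]); print("rod-down in tool",R.inv().apply([0,0,-1]))
for n in("scene","top"):
    c=cam(n); P=cloud(c)
    hsv=cv2.cvtColor(c["color"],cv2.COLOR_RGB2HSV); H,S,V=[hsv[...,i].astype(int) for i in range(3)]
    m=(abs(P[...,0]-.49)<.025)&(abs(P[...,1]+.24)<.025)&(P[...,2]>.12)&(P[...,2]<.285)&(H>5)&(H<25)&(S>60)
    q=P[m]; print(n,len(q))
    if len(q): print(q.min(0),q.mean(0),[np.round(q[abs(q[:,2]-z)<.015].mean(0),4) for z in(.16,.2,.24)])
```

```text
t 9.82 p [ 0.4898 -0.2403  0.3232] yaw 62.3 F [-0.7 -0.9 -1. ] w 0.253 gf 59.5 q [ 0.87  0.16 -0.5   1.55 -0.01  1.44 -0.11]
[-0.0134, 0.0009, 0.1345, -0.0001, -0.0911, -0.0]
rod-down in tool [-9.09626913e-02  1.26960466e-04  9.95854293e-01]
scene 334
[ 0.48742225 -0.24704615  0.14527236] [ 0.49624845 -0.2415685   0.21658396] [array([ 0.4967, -0.2417,  0.1612]), array([ 0.4961, -0.2415,  0.2002]), array([ 0.4961, -0.2413,  0.24  ])]
top 205
[ 0.48256661 -0.24367807  0.14755316] [ 0.48857399 -0.23420261  0.21249244] [array([ 0.4886, -0.2341,  0.1607]), array([ 0.4883, -0.2344,  0.1996]), array([ 0.489 , -0.2343,  0.2394])]
```

Call:
{"method": "jog_arm", "body": {
  "increments": [
    [-0.0018, 0, 0.02, 0, 0, 0, -1],
    [-0.0041, 0, 0.045, 0, 0, 0, -1],
    [-0.0068, 0, 0.075, 0, 0, 0, -1],
    [-0.0091, 0, 0.1, 0, 0, 0, -1],
    [-0.0107, 0, 0.118, 0, 0, 0, -1]
  ]
}}

```text
clock: 10.33
position: [0.4893, -0.2395, 0.2025]
ee_rot: [0.855, 0.517, 0.039, -0.024]
ft_force: [-0.5, -0.1, -1.3]
grip_width: 0.248
grasp_force: 59.6
```

Call:
{"method": "jog_arm", "body": {
  "increments": [
    [-0.0007, 0, 0.008, 0, 0, 0, -1],
    [-0.0013, 0, 0.014, 0, 0, 0, -1],
    [-0.0016, 0, 0.018, 0, 0, 0, -1],
    [-0.0016, 0, 0.018, 0, 0, 0, -1],
    [-0.0016, 0, 0.018, 0, 0, 0, -1]
  ]
}}

```text
clock: 10.75
position: [0.4904, -0.2407, 0.1877]
ee_rot: [0.855, 0.517, 0.04, -0.023]
ft_force: [-0.3, 0.1, -0.7]
grip_width: 0.248
grasp_force: 59.5
```

Run:
```python
from h import *
go((.4900,-.2417,.185,62.3))
```

```text
t 10.75 p [ 0.4904 -0.2407  0.1877] yaw 62.3 F [-0.3  0.1 -0.7] w 0.248 gf 59.5 q [ 0.86  0.25 -0.5   1.74  0.03  1.17 -0.12]
[-0.0013, 0.0002, 0.0026, 0.0014, -0.0918, -0.0003]
```

Call:
{"method": "jog_arm", "body": {
  "increments": [
    [0, 0, 0.001, 0, 0, 0, -0.3],
    [0, 0, 0.001, 0, 0, 0, 0],
    [0, 0, 0.001, 0, 0, 0, 0.5],
    [0, 0, 0.001, 0, 0, 0, 1],
    [0, 0, 0.001, 0, 0, 0, 1]
  ]
}}

```text
clock: 11.17
position: [0.49, -0.2406, 0.186]
ee_rot: [0.855, 0.516, 0.039, -0.024]
ft_force: [0.3, 0.5, -0.3]
grip_width: 0.897
grasp_force: 0.0
```

Call:
{"method": "jog_arm", "body": {
  "increments": [
    [0, 0, 0, 0, 0, 0, 1],
    [0, 0, 0, 0, 0, 0, 1],
    [0, 0, 0, 0, 0, 0, 1],
    [0.001, 0, -0.01, 0, 0, 0, 1],
    [0.003, 0, -0.035, 0, 0, 0, 1]
  ]
}}

```text
clock: 11.58
position: [0.4883, -0.24, 0.2189]
ee_rot: [0.855, 0.516, 0.038, -0.026]
ft_force: [-0.5, -0.8, -0.1]
grip_width: 1.0
grasp_force: 0.0
```

Call:
{"method": "jog_arm", "body": {
  "increments": [
    [0.003, 0, -0.035, 0, 0, 0, 1],
    [0.0065, 0, -0.07, 0, 0, 0, 1],
    [0.01, 0, -0.11, 0, 0, 0, 1],
    [0.0128, 0, -0.14, 0, 0, 0, 1],
    [0.0128, 0, -0.14, 0, 0, 0, 1]
  ]
}}

```text
clock: 12.0
position: [0.4913, -0.241, 0.3692]
ee_rot: [0.855, 0.517, 0.042, -0.019]
ft_force: [-0.5, -1.0, 0.5]
grip_width: 0.998
grasp_force: 0.0
```

Run:
```python
from h import *
go((.4900,-.2417,.36,62.3))
for n in("scene","top"):
    c=cam(n); P=cloud(c); save(n+"7.png",c["color"])
    hsv=cv2.cvtColor(c["color"],cv2.COLOR_RGB2HSV); H,S,V=[hsv[...,i].astype(int) for i in range(3)]
    m=(abs(P[...,0]-.49)<.04)&(abs(P[...,1]+.24)<.04)&(P[...,2]>.1)&(P[...,2]<.25)&(H>105)&(H<125)&(S>150)
    q=P[m]; print(n,len(q), q.mean(0) if len(q) else 0,q[:,2].max() if len(q) else 0)
a=cv2.imread("pics/scene7.png")[180:400,120:340]; b=cv2.imread("pics/top7.png")[210:310,430:530]
cv2.imwrite("pics/m7.png",np.hstack([cv2.resize(a,(400,400)),cv2.resize(b,(400,400))]))
```

```text
t 12.0 p [ 0.4913 -0.241   0.3692] yaw 62.3 F [-0.5 -1.   0.5] w 0.998 gf 0.0 q [ 0.87  0.15 -0.5   1.47 -0.02  1.52 -0.11]
[-0.0021, -0.001, 0.0091, 0.0101, -0.0916, 0.0001]
scene 213 [ 0.49956965 -0.24337179  0.18762113] 0.21026837672112197
top 224 [ 0.48999494 -0.23486637  0.19288709] 0.21054557943415114
```

View pics/m7.png

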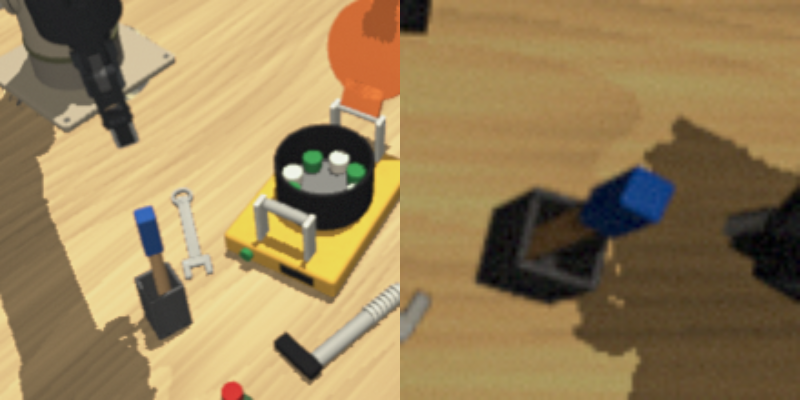

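The rod stands upright in its pot, and the gripper is clear at upper left. Next I'll shut the fingers and go high over to behind the lid.

Run:
```python
from h import *
go((.488,-.17,.41,75),(.478,.2743,.41,100.9))
```

```text
t 12.1 p [ 0.4901 -0.2408  0.3634] yaw 62.3 F [-0.2 -0.5 -1.4] w 0.999 gf 0.0 q [ 0.87  0.15 -0.5   1.47 -0.02  1.52 -0.11]
[0.0657, -0.0347, -0.0409, 0.0132, -0.091, -0.2217]
[0.4528, -0.2502, -0.006, 0.0338, -0.0872, -0.6734]
```

Call:
{"method": "jog_arm", "body": {
  "increments": [
    [0, 0, -0.02, 0, -0.046, 0, 0.5],
    [0.005, 0, -0.04, 0, -0.092, 0, 0],
    [0.005, 0, -0.04, 0, -0.092, 0, -0.5],
    [0.005, 0, -0.04, 0, -0.092, 0, -1],
    [0.005, 0, -0.04, 0, -0.092, 0, -1]
  ],
  "grip_force": 40
}}

```text
clock: 12.52
position: [0.49, -0.2397, 0.4004]
ee_rot: [0.856, 0.517, -0.0, -0.001]
ft_force: [-0.1, 0.3, -0.6]
grip_width: 0.303
grasp_force: 0.0
```

Run:
```python
from h import *
go((.478,.2743,.41,100.9))
```

```text
t 12.52 p [ 0.49   -0.2397  0.4004] yaw 62.3 F [-0.1  0.3 -0.6] w 0.303 gf 0.0 q [ 0.82  0.16 -0.52  1.39  0.08  1.61 -0.17]
[0.4494, -0.2497, -0.0089, -0.0017, -0.001, -0.6742]
```

Call:
{"method": "jog_arm", "body": {
  "increments": [
    [0.025, -0.014, -0.005, 0, 0, 0, -1],
    [0.058, -0.032, -0.009, 0, 0, 0, -1],
    [0.091, -0.05, -0.009, 0, 0, 0, -1],
    [0.124, -0.069, -0.009, 0, 0, 0, -1],
    [0.157, -0.087, -0.009, 0, 0, 0, -1]
  ]
}}

```text
clock: 12.93
position: [0.4855, -0.0591, 0.4094]
ee_rot: [0.856, 0.516, -0.001, -0.001]
ft_force: [1.4, 0.1, 0.1]
grip_width: 0.001
grasp_force: 0.0
```

Call:
{"method": "jog_arm", "body": {
  "increments": [
    [0.033, -0.018, 0, 0, 0, 0, -1],
    [0.066, -0.036, 0, 0, 0, 0, -1],
    [0.099, -0.055, 0, 0, 0, 0, -1],
    [0.132, -0.073, 0, 0, 0, 0, -1],
    [0.165, -0.092, 0, 0, 0, 0, -1]
  ]
}}

```text
clock: 13.35
position: [0.4811, 0.1295, 0.4095]
ee_rot: [0.856, 0.516, -0.001, -0.0]
ft_force: [0.7, 0.4, 0.4]
grip_width: 0.003
grasp_force: 0.0
```

Run:
```python
from h import *
go((.478,.2743,.41,100.9))
```

```text
t 13.35 p [0.4811 0.1295 0.4095] yaw 62.2 F [0.7 0.4 0.4] w 0.003 gf 0.0 q [ 0.45  0.07 -0.84  1.48  0.05  1.62 -0.87]
[0.1266, -0.0704, -0.0005, -0.0016, 0.0006, -0.6759]
```

Call:
{"method": "jog_arm", "body": {
  "increments": [
    [0.03, -0.017, 0, 0, 0, -0.12, -1],
    [0.06, -0.034, 0, 0, 0, -0.24, -1],
    [0.09, -0.05, 0, 0, 0, -0.36, -1],
    [0.115, -0.064, 0, 0, 0, -0.48, -1],
    [0.1265, -0.07, 0, 0, 0, -0.6, -1]
  ]
}}

```text
clock: 13.77
position: [0.4772, 0.2763, 0.4091]
ee_rot: [0.661, 0.75, -0.001, -0.001]
ft_force: [-1.0, 0.1, 0.2]
grip_width: 0.002
grasp_force: 0.0
```

Call:
{"method": "jog_arm", "body": {
  "increments": [
    [0, 0, 0, 0, 0, -0.076, -1],
    [0, 0, 0, 0, 0, -0.076, -1],
    [0, 0, 0, 0, 0, -0.076, -1]
  ]
}}

```text
clock: 14.02
position: [0.4788, 0.2724, 0.4095]
ee_rot: [0.637, 0.771, -0.001, -0.001]
ft_force: [-0.0, 0.2, -0.3]
grip_width: 0.001
grasp_force: 0.0
```

Run:
```python
from h import *
go((.478,.2743,.302,100.9))
for n in("scene","top"):
    c=cam(n); save(n+"8.png",c["color"])
    P=cloud(c); np.savez(n+"8.npz",**c)
    hsv=cv2.cvtColor(c["color"],cv2.COLOR_RGB2HSV); H,S,V=[hsv[...,i].astype(int) for i in range(3)]
    m=(abs(P[...,0]-.48)<.2)&(abs(P[...,1]-.2)<.2)&(H<14)&(S>150)&(V>60)&(P[...,2]>.1); q=P[m]
    print(n,len(q),q.min(0) if len(q) else 0,q.max(0) if len(q) else 0)
a=cv2.imread("pics/scene8.png")[80:320,220:460]; b=cv2.imread("pics/top8.png")[150:330,190:370]
cv2.imwrite("pics/m8.png",np.hstack([cv2.resize(a,(400,400)),cv2.resize(b,(400,400))]))
```

```text
t 14.02 p [0.4788 0.2724 0.4095] yaw 100.8 F [-0.   0.2 -0.3] w 0.001 gf 0.0 q [ 0.22  0.26 -1.01  1.34  0.22  1.66 -0.57]
[0.0021, -0.0002, 0.1075, -0.002, 0.0003, -0.0017]
scene 2907 [0.43195439 0.11148763 0.1148528 ] [0.57138621 0.23046681 0.31308464]
top 2990 [0.3523984  0.08068276 0.115487  ] [0.56987066 0.23340907 1.03983632]
```

View pics/m8.png

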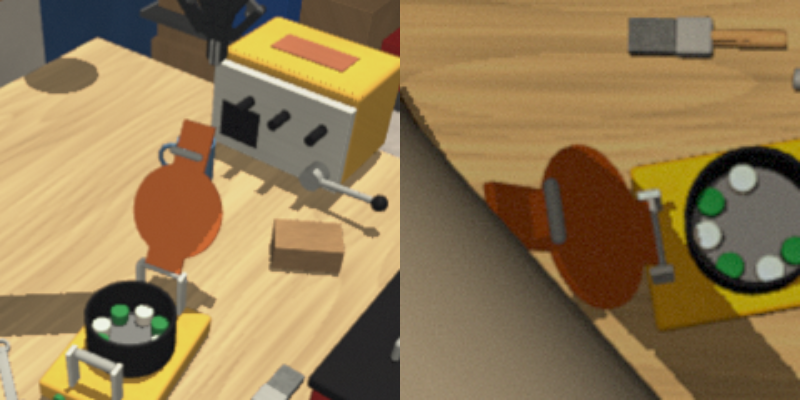

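The closed fingers hang behind and above the lid tab, which is at (195,145) in the scene crop. All six pieces are in the bowl. Descending behind the lid and then pushing.

Call:
{"method": "jog_arm", "body": {
  "increments": [
    [0.002, 0, 0.025, 0, 0, 0, -1],
    [0.002, 0, 0.06, 0, 0, 0, -1],
    [0.002, 0, 0.09, 0, 0, 0, -1],
    [0.002, 0, 0.107, 0, 0, 0, -1],
    [0.002, 0, 0.107, 0, 0, 0, -1]
  ]
}}

```text
clock: 14.53
position: [0.4774, 0.273, 0.3]
ee_rot: [0.637, 0.771, -0.003, -0.001]
ft_force: [0.8, -0.2, 0.6]
grip_width: -0.001
grasp_force: 0.0
```

```bash
cat >> h.py <<'E'
U=np.array([-.189,.982]); HG=np.array([.5086,.1113])
def sh():
    p=get_obs()["position"]; s=(p[:2]-HG)@U; l=(p[:2]-HG)@np.array([.982,.189])
    print("F s,h",round(s-.011,4),round(p[2]-.137,4),"lateral",round(l,4)); go()
def lid():
    for n in("scene","top"):
        c=cam(n); P=cloud(c)
        hsv=cv2.cvtColor(c["color"],cv2.COLOR_RGB2HSV); H,S,V=[hsv[...,i].astype(int) for i in range(3)]
        m=(c["depth"]>0)&(abs(P[...,0]-.5)<.2)&(abs(P[...,1]-.1)<.25)&(H<14)&(S>150)&(V>60)&(P[...,2]>.1)&(P[...,2]<.36); q=P[m]
        k=((q[:,:2]-HG)@U); z=q[:,2]-.112
        f=np.hypot(k,z)>.05; print(n,f.sum(),"theta",np.round(np.median(np.arctan2(z[f],-k[f])),3))
E
python3 - <<'E'
from h import *
sh(); lid()
E
```

```text
F s,h 0.1537 0.163 lateral -0.0001
t 14.53 p [0.4774 0.273  0.3   ] yaw 100.8 F [ 0.8 -0.2  0.6] w -0.001 gf 0.0 q [ 0.24  0.29 -1.    1.55  0.24  1.44 -0.59]
scene 2499 theta 2.091
top 2512 theta 2.086
```

Call:
{"method": "jog_arm", "body": {
  "increments": [
    [-0.018, 0, -0.003, 0, 0, 0, -1],
    [-0.036, 0, -0.006, 0, 0, 0, -1],
    [-0.056, 0, -0.01, 0, 0, 0, -1],
    [-0.076, 0, -0.014, 0, 0, 0, -1],
    [-0.096, 0, -0.018, 0, 0, 0, -1]
  ]
}}

```text
clock: 15.05
position: [0.4972, 0.1813, 0.3245]
ee_rot: [0.636, 0.772, 0.002, 0.001]
ft_force: [-0.3, 2.4, 0.6]
grip_width: -0.0
grasp_force: 1.1
```

Run:
```python
from h import *
sh(); lid()
```

```text
F s,h 0.0599 0.1875 lateral 0.002
t 15.05 p [0.4972 0.1813 0.3245] yaw 101.0 F [-0.3  2.4  0.6] w -0.0 gf 1.1 q [ 0.43  0.2  -0.98  1.57  0.16  1.46 -0.36]
scene 2397 theta 1.796
top 0 theta nan
  return _methods._mean(a, axis=axis, dtype=dtype,
  ret = ret.dtype.type(ret / rcount)
```

Call:
{"method": "jog_arm", "body": {
  "increments": [
    [-0.02, 0, -0.002, 0, 0, 0, -1],
    [-0.04, 0, -0.004, 0, 0, 0, -1],
    [-0.06, 0, -0.005, 0, 0, 0, -1],
    [-0.08, 0, -0.006, 0, 0, 0, -1],
    [-0.1, 0, -0.004, 0, 0, 0, -1]
  ]
}}

```text
clock: 15.57
position: [0.516, 0.0837, 0.3274]
ee_rot: [0.636, 0.772, 0.001, 0.001]
ft_force: [0.5, 2.6, -0.7]
grip_width: 0.0
grasp_force: 0.7
```

Run:
```python
from h import *
sh(); lid()
```

```text
F s,h -0.0395 0.1904 lateral 0.002
t 15.57 p [0.516  0.0837 0.3274] yaw 101.1 F [ 0.5  2.6 -0.7] w 0.0 gf 0.7 q [ 0.58  0.16 -0.92  1.58  0.13  1.46 -0.15]
scene 1593 theta 1.328
top 0 theta nan
  return _methods._mean(a, axis=axis, dtype=dtype,
  ret = ret.dtype.type(ret / rcount)
```

Call:
{"method": "jog_arm", "body": {
  "increments": [
    [-0.026, 0, 0.006, 0, 0, 0, -1],
    [-0.0495, 0, 0.016, 0, 0, 0, -1],
    [-0.0715, 0, 0.029, 0, 0, 0, -1],
    [-0.0915, 0, 0.045, 0, 0, 0, -1],
    [-0.1095, 0, 0.063, 0, 0, 0, -1]
  ]
}}

```text
clock: 16.08
position: [0.5374, -0.024, 0.2636]
ee_rot: [0.636, 0.772, 0.001, 0.001]
ft_force: [-0.2, 0.3, 0.7]
grip_width: 0.005
grasp_force: 0.5
```

```bash
python3 - 2>/dev/null <<'E'
from h import *
sh(); lid()
E
```

```text
F s,h -0.1493 0.1266 lateral 0.0027
t 16.08 p [ 0.5374 -0.024   0.2636] yaw 101.0 F [-0.2  0.3  0.7] w 0.005 gf 0.5 q [ 0.7   0.23 -0.84  1.65  0.17  1.34  0.02]
scene 608 theta 0.724
top 1529 theta 0.688
```

Call:
{"method": "jog_arm", "body": {
  "increments": [
    [-0.009, 0, 0.01, 0, 0, 0, -1],
    [-0.017, 0, 0.02, 0, 0, 0, -1],
    [-0.032, 0, 0.041, 0, 0, 0, -1],
    [-0.046, 0, 0.063, 0, 0, 0, -1],
    [-0.054, 0, 0.078, 0, 0, 0, -1]
  ]
}}

```text
clock: 16.6
position: [0.5468, -0.0786, 0.183]
ee_rot: [0.636, 0.772, -0.0, -0.0]
ft_force: [-0.3, -0.5, 0.6]
grip_width: 0.001
grasp_force: 0.3
```

```bash
python3 - 2>/dev/null <<'E'
from h import *
sh(); lid()
E
```

```text
F s,h -0.2047 0.046 lateral 0.0017
t 16.6 p [ 0.5468 -0.0786  0.183 ] yaw 101.0 F [-0.3 -0.5  0.6] w 0.001 gf 0.3 q [ 0.73  0.33 -0.79  1.72  0.25  1.2   0.07]
scene 1248 theta 0.254
top 207 theta 0.213
```

Call:
{"method": "jog_arm", "body": {
  "increments": [
    [-0.003, 0, 0.006, 0, 0, 0, -1],
    [-0.006, 0, 0.011, 0, 0, 0, -1],
    [-0.006, 0, 0.016, 0, 0, 0, -1],
    [-0.006, 0, 0.02, 0, 0, 0, -1],
    [-0.006, 0, 0.024, 0, 0, 0, -1]
  ]
}}

```text
clock: 17.12
position: [0.5491, -0.0844, 0.1622]
ee_rot: [0.636, 0.771, -0.0, 0.002]
ft_force: [0.3, -4.3, 6.1]
grip_width: 0.003
grasp_force: 3.0
```

Call:
{"method": "jog_arm", "body": {
  "increments": [
    [0, 0, 0.003, 0, 0, 0, -1],
    [0, 0, 0.006, 0, 0, 0, -1],
    [0, 0, 0.009, 0, 0, 0, -1]
  ]
}}

```text
clock: 17.37
position: [0.5481, -0.0831, 0.1518]
ee_rot: [0.636, 0.772, 0.0, 0.0]
ft_force: [-0.1, 0.2, 1.2]
grip_width: -0.002
grasp_force: 0.0
```

```bash
python3 - 2>/dev/null <<'E'
from h import *
sh()
E
```

```text
F s,h -0.2094 0.0148 lateral 0.002
t 17.37 p [ 0.5481 -0.0831  0.1518] yaw 101.0 F [-0.1  0.2  1.2] w -0.002 gf 0.0 q [ 0.72  0.36 -0.77  1.75  0.28  1.15  0.06]
```

Call:
{"method": "jog_arm", "body": {
  "increments": [
    [0, 0, 0.002, 0, 0, 0, -1],
    [0, 0, 0.004, 0, 0, 0, -1],
    [0, 0, 0.005, 0, 0, 0, -1],
    [0, 0, 0.005, 0, 0, 0, -1]
  ]
}}

```text
clock: 17.7
position: [0.5479, -0.0832, 0.147]
ee_rot: [0.636, 0.772, -0.0, -0.0]
ft_force: [-1.1, 0.4, 3.9]
grip_width: -0.001
grasp_force: 1.9
```

```bash
python3 - 2>/dev/null <<'E'
from h import *
sh()
E
```

```text
F s,h -0.2095 0.01 lateral 0.0018
t 17.7 p [ 0.5479 -0.0832  0.147 ] yaw 101.0 F [-1.1  0.4  3.9] w -0.001 gf 1.9 q [ 0.72  0.37 -0.77  1.75  0.28  1.14  0.05]
```

Pressing a little harder, then retreating upward.

Call:
{"method": "jog_arm", "body": {
  "increments": [
    [0, 0, 0.001, 0, 0, 0, -1],
    [0, 0, 0.002, 0, 0, 0, -1],
    [0, 0, 0.003, 0, 0, 0, -1],
    [0, 0, 0.003, 0, 0, 0, -1]
  ]
}}

```text
clock: 18.03
position: [0.5483, -0.0832, 0.1466]
ee_rot: [0.636, 0.772, -0.0, 0.001]
ft_force: [-14.0, 1.4, 30.2]
grip_width: -0.001
grasp_force: 15.1
```

```bash
python3 - 2>/dev/null <<'E'
from h import *
sh()
E
```

```text
F s,h -0.2095 0.0096 lateral 0.0022
t 18.03 p [ 0.5483 -0.0832  0.1466] yaw 101.0 F [-14.    1.4  30.2] w -0.001 gf 15.1 q [ 0.72  0.37 -0.77  1.75  0.28  1.14  0.05]
```

Call:
{"method": "jog_arm", "body": {
  "increments": [
    [0, 0, -0.005, 0, 0, 0, -1],
    [0, 0, -0.02, 0, 0, 0, -1],
    [0, 0, -0.05, 0, 0, 0, -1],
    [0, 0, -0.09, 0, 0, 0, -1],
    [0, 0, -0.13, 0, 0, 0, -1]
  ]
}}

```text
clock: 18.45
position: [0.5473, -0.0833, 0.2747]
ee_rot: [0.636, 0.772, -0.0, -0.001]
ft_force: [1.0, -0.3, 0.8]
grip_width: 0.001
grasp_force: 0.0
```

Call:
{"method": "jog_arm", "body": {
  "increments": [
    [0, -0.03, -0.02, 0, 0, 0, -1],
    [0, -0.06, -0.04, 0, 0, 0, -1],
    [0, -0.09, -0.04, 0, 0, 0, -1],
    [0, -0.1, -0.04, 0, 0, 0, -1],
    [0, -0.1, -0.04, 0, 0, 0, -1]
  ]
}}

```text
clock: 18.87
position: [0.4482, -0.1036, 0.3144]
ee_rot: [0.637, 0.771, -0.001, 0.001]
ft_force: [0.4, -0.3, 0.4]
grip_width: -0.004
grasp_force: 0.0
```

```bash
python3 - 2>/dev/null <<'E'
from h import *
sh()
for n in("scene","top"):
    c=cam(n); P=cloud(c); save(n+"9.png",c["color"])
    hsv=cv2.cvtColor(c["color"],cv2.COLOR_RGB2HSV); H,S,V=[hsv[...,i].astype(int) for i in range(3)]
    m=(c["depth"]>0)&(abs(P[...,0]-.53)<.12)&(abs(P[...,1]-.02)<.16)&((H<14)|(H>170))&(S>120)&(V>50)&(P[...,2]>.1)&(P[...,2]<.2); q=P[m]
    k=(q[:,:2]-HG)@U; a=np.polyfit(k,q[:,2],1); print(n,len(q),"slope",a,k.min(),k.max(),"z at pad",np.polyval(a,-.2))
    m=(abs(P[...,0]-.49)<.04)&(abs(P[...,1]+.24)<.04)&(P[...,2]>.1)&(P[...,2]<.25)&(H>105)&(H<125)&(S>150)
    q=P[m]; print(n,"grip",len(q),q.mean(0),q[:,2].max())
a=cv2.imread("pics/scene9.png")[160:440,160:440]; b=cv2.imread("pics/top9.png")[130:330,300:500]
cv2.imwrite("pics/m9.png",np.hstack([cv2.resize(a,(400,400)),cv2.resize(b,(400,400))]))
E
```

```text
F s,h -0.2106 0.1774 lateral -0.0999
t 18.87 p [ 0.4482 -0.1036  0.3144] yaw 100.9 F [ 0.4 -0.3  0.4] w -0.004 gf 0.0 q [ 0.94 -0.03 -0.78  1.75 -0.02  1.42  0.35]
scene 2031 slope [-0.00220508  0.12109701] -0.23009808277992982 0.0028202382698516567 z at pad 0.12153802607176283
scene grip 222 [ 0.49994328 -0.24342561  0.18711767] 0.21021122434959208
top 547 slope [-0.0290481   0.11627026] -0.22475338259306216 0.006196717486506243 z at pad 0.12207987995231681
```

The lid plane slopes by only about 0.002 rad and the pad is at 122 mm, so it is shut. The rod stands in its pot and the arm is clear.

```bash
python3 -c "
from h import *
print(workorder.hand_in())"
```

```text
the job is handed in; nothing more can be done
None
```

I stirred all six pieces (each shifted at least 15 mm by camera), stood the rod back in its pot, pressed the lid shut past its catch, and handed the job in at about 19 s; `hand_in()` returned no verdict.

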